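# Change the mending thread from the drawer behind the stain bottles

### The arm

A 6-joint arm with a two-finger parallel gripper is mounted at the origin on a cart in front of the work surface, level with it; the furniture and walls round the work are solid. World frame = base frame: x ahead of the robot, y to its left, z up, the work surface at z = 0. Lengths are in mm, angles in degrees, forces in N, time in s.
With the tool pointing down it reaches from about 325 to 850 mm from the base axis. Payload 15.5 kg.
Tool frame: the origin (TCP) lies between the finger pads; the fingertips stand 8 mm ahead of it and the grasp point (between the pads) lies 11 mm behind it; z points along the fingers, y is the line along which they close (so a half turn about z gives the same grasp; the last joint's range is limited). The gripper opens to 91 mm and grips with 3 to 60 N. Pads are 32 mm wide; open, the fingers measure 118 mm over their backs; the gripper's body (76 mm by 178 mm) begins 60 mm behind the grasp point.
Start: joints at [68.44, 28.281, 77.091, -0, 74.628, -5.472], TCP at [173.198, 600.524, 221.915] pointing down, gripper open.
Joint ranges: [-166.48, 166.48], [-47.26, 123.95], [12.59, 153.08], [-70.14, 250.14], [6.76, 159.57], [-176.63, 176.63]. Speed limits (degrees/s): [108.29, 108.29, 147.25, 172.46, 172.46, 172.46].

### API

Orientations are given as [roll, pitch, yaw] about the fixed x, y, z axes, in that order (R = Rz(yaw) Ry(pitch) Rx(roll)).
In Python, from station import monitor, vision, ticket gives the robot as it stands. The module is installed in compiled form; this text tells all that it offers.
- The arm moves only by the shell command python3 -m jog 'ROWS' [OPENING] [FORCE]. ROWS is JSON, a list of rows, each a list of 6 numbers: the shift along the tool's x, y, z scaled (see below), then the turn, a rotation vector about the tool's x, y, z scaled (see below). In form: [[dx, dy, dz, ax, ay, az], ...]. A call has 1 to 10 rows; each row shifts and turns the commanded pose from where the row before left it, along the tool's axes as they then stand; what a row does not reach is not made up. The controller multiplies each number of a shift by 800 mm and each number of a turn by 1.5 rad. A row lasts 1/10 s, in which the tool goes at most 50 mm and 8.59 degrees, less where a joint would pass 70% of its speed; a pose out of reach is approached as far as the arm can. A call with a number of a shift or a turn outside -1 to 1 is refused whole. A call with a gripper value outside its range is refused whole. OPENING is the gripper's target within -1 to 1 (fully open at 1, half-way at 0, shut at -1), set as the call begins (- or left out, the last holds). The fingers move at their own pace and stop on an object; FORCE is the grip in N (left out, the last holds). Time passes only in rows, so rows that do not move let the fingers close. It gives the time, the measured TCP pose, the force, the opening and the grip force at its end, in the units of the state.
- monitor.observe(): the state, without advancing time (a new reading comes with each control period).
- vision.snapshot(name): name is "side" or "top" or "wrist"; returns a dict with "img" (400x640x3 uint8, red, green, blue), "fx", "fy", "cx", "cy" (pixels), "origin" and "rotation" of the camera in the world. Camera axes: x right, y down, z forward; pixel columns grow to the right and rows downward; lengths in mm; the calibration is good to about 2 mm. A picture is of the moment at which its call begins. There is no depth.
- ticket.hand_in(): hands the job in; it is judged then, once.
The state is a dict: "t": time; "joint_positions": joint angles; "dq": joint speeds; "joint_efforts": joint torques, N m; "tool_pos": TCP position; "orientation": TCP orientation; "contact_force": force on the tool from outside, world axes, zero at the start; "torque": the same for the moment, N m; "grip_width": finger opening in mm; "finger_force": force on a finger pad.
Only numpy, scipy, OpenCV 4.12 (cv2) and the standard library are available. Lean on these libraries where they do the work, as an engineer would, in place of code of your own. Each camera call takes 0.05 s, during which the arm holds its last target. There are 200 camera calls.

### The job

I am done with the green thread on the mending tray and need the red one, which is in the drawer of the wooden thread box with the clear top. The two bottles on the drip tray are in the way of the drawer, so stand both upright on the cork mat, pull the drawer wide open, put the green spool into the empty compartment and stand the red spool in the cup on the mending tray in its place. Then push the drawer fully shut and put each bottle back where it stood, without tipping anything over and leaving the other two spools in their compartments.

Things in the scene. Friction and masses are not known exactly. Their poses are not given: they have to be found in the camera images.
- starch_bottle: cream bottle with a brown cap, 38 x 52 mm (its x, y), 135 mm high, straight-sided to about 85 mm, 0.24 kg, upright in one recess of the drip tray; origin at the centre of its underside, z up. The drip tray: dark rubber, 250 x 86 mm, rim 9 mm high, straight in front of the drawer; two recesses of 62 x 80 mm side by side, floor 3 mm above the desk.
- stain_bottle: pale grey bottle with a blue cap, 40 x 58 mm (its x, y), 150 mm high, straight-sided to about 95 mm, 0.29 kg, upright in the other recess of the drip tray; origin at the centre of its underside, z up. Each bottle goes back into the recess it came from.
- green_spool: the green thread (white flanges, green label on its end): thread spool, a cylinder 25 mm across and 50 mm high standing upright; origin at the centre of its underside, z up. At the start it stands in the cup on the mending tray.
- red_spool: the dark red thread (white flanges, dark red label on its end): thread spool, a cylinder 25 mm across and 50 mm high standing upright; origin at the centre of its underside, z up. At the start it stands in one of the four compartments of the drawer, seen through the clear top of the thread box.
- navy_spool: the navy blue thread (white flanges, navy label on its end): thread spool, a cylinder 25 mm across and 50 mm high standing upright; origin at the centre of its underside, z up. In a compartment of the drawer; it stays there.
- beige_spool: the beige thread (wooden flanges, pale label on its end): thread spool, a cylinder 25 mm across and 50 mm high standing upright; origin at the centre of its underside, z up. In a compartment of the drawer; it stays there.
- drawer (a joint): how far the drawer is pulled out, m: 0 shut, 0.13 at its stop; it slides along -x of drawer_handle, about 1 N friction, and stays where left. From about 0.10 on the compartments lie clear of the box's top. The thread box is bamboo with a clear window on top, fixed, 140 mm deep, 300 mm wide, 84 mm high; the drawer is its front.
- drawer_handle (a point): centre of the drawer's dark steel bar handle, 50 mm above the desk; bar 100 mm long (y), 35 mm in front of the drawer's face. Axes: x into the box, y left, z up. Four compartments, 42 x 42 mm, walls 12 mm high, in a row 90 mm behind this point (+x) at y = -90, -30, +30, +90 mm, floor 30 mm below it. Three hold the red, navy and beige spools, one is empty.
- cork_mat: thin cork mat, the side area for the bottles, 220 mm (x) by 150 mm (y), 5 mm thick, fixed; origin at the centre of its underside.
- mending_tray: wooden tray 236 mm (x) by 150 mm (y) with a rim 14 mm high, fixed; origin at the centre of its underside. Its round wooden cup for one spool has its centre at x = -60, y = +38 mm: 38 mm wide inside, its floor 8 mm and its rim 19 mm above the desk. Red scissors lie along the other side (y about -30 mm), a tape measure 64 mm high stands at x = +78, y = +35 mm; both are fixed.
Mind the look-alikes: they are no part of the job. What is shaped like the starch_bottle but orange is not meant. Leave any orange look-alike of the green_spool alone.

How it is judged:
By the outcome, as a careful person would: the job done as asked, in the order asked, and still so for the second after the job is handed in, with the robot touching nothing.
It also fails if it takes over 152 s, if anything falls off the work surface, if the arm or the gripper's body presses on something with over 40 N, if the wrist force passes 120 N, or if a joint passes its speed limit or range.

## Working session

There is one attempt and no reset: what is moved stays moved. The work goes in short steps, Python scripts to look and compute and a shell command to move; the robot and the scene stay as the last step left them, time stands still between calls to the robot, and variables do not carry over. Pictures are saved under pics/ and viewed, at most 17 in all, crops included, and the job is handed in when it is done.

```bash
mkdir -p pics; ls
python3 - <<'E'
from station import monitor, vision
import cv2
print(monitor.observe())
for n in("top","side"):
    s=vision.snapshot(n); cv2.imwrite(f"pics/{n}0.png",s["img"][:,:,::-1]); print(n,{k:v for k,v in s.items() if k!="img"})
E
```

```text
pics
{'t': 0.0, 'joint_positions': array([ 6.84407575e+01,  2.83156981e+01,  7.71263619e+01,  6.32095746e-04,
        7.46283723e+01, -5.47107757e+00]), 'dq': array([ 0.14473946, -0.00751282,  0.07523526,  0.06591486,  0.03685172,
       -0.01830566]), 'joint_efforts': array([-1.24102971e-03, -8.78843737e+01, -3.81864989e+01,  7.06041162e-02,
        5.33061137e-02, -4.99778378e-05]), 'tool_pos': array([173.05001997, 600.18762403, 221.33397669]), 'orientation': array([-1.79929947e+02, -7.32174165e-03,  1.63911663e+02]), 'contact_force': array([-0.30828989,  0.11791828, -1.24399744]), 'torque': array([-0.00797456, -0.03806776,  0.01593946]), 'finger_force': 0.0, 'grip_width': 91.45855942845053}
top {'fx': 495.60958538951, 'fy': 495.60958538951, 'cx': 311.72150286238883, 'cy': 197.86974248921612, 'origin': array([ 301.76575082,   52.50104548, 1391.30224232]), 'rotation': array([-1.67443419e+02,  1.47407622e-01, -8.69777504e+01])}
side {'fx': 371.680238057774, 'fy': 371.680238057774, 'cx': 317.42568683270287, 'cy': 200.09508152948692, 'origin': array([ 126.37271755, -859.84431093,  718.84773314]), 'rotation': array([-123.41172477,    0.40776191,  -26.4674825 ])}
```

View pics/top0.png

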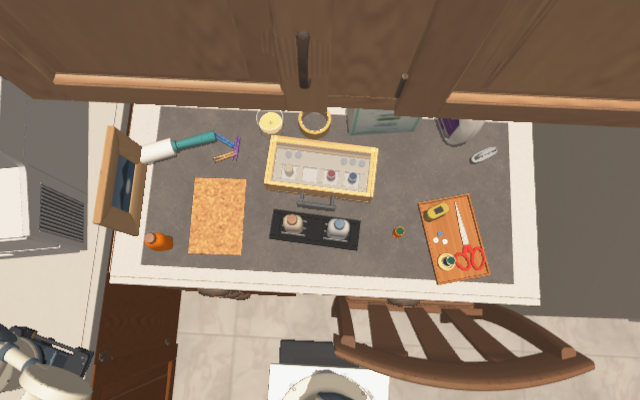

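View pics/side0.png

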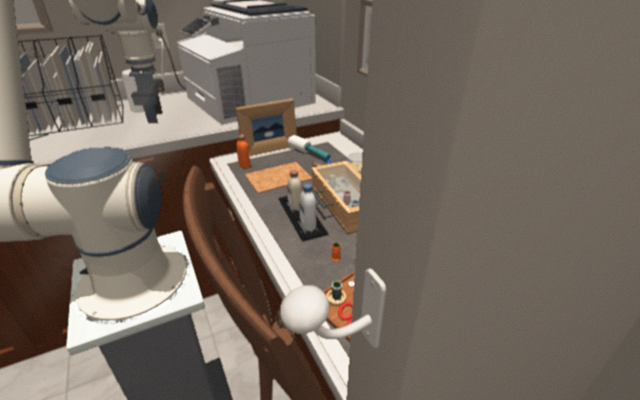

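Top view: the drip tray sits at about (315,230) with starch (brown cap, 292,221) and stain (blue cap, 339,228). Cork mat is at (217,216), the box at (321,168) with beige, empty, red and navy compartments from left to right. The mending tray is at (453,238) with the green spool in its cup at (447,262). The orange spool at (398,231) is the look-alike.

```bash
cat > h.py <<'E'
from station import monitor, vision
import cv2, numpy as np
from scipy.spatial.transform import Rotation as R
def snap(n):
    s=vision.snapshot(n); s["R"]=R.from_euler("xyz",s["rotation"],degrees=True).as_matrix(); return s
def ray(s,u,v,z):
    d=s["R"]@np.array([(u-s["cx"])/s["fx"],(v-s["cy"])/s["fy"],1]); o=s["origin"]
    return np.round(o+d*(z-o[2])/d[2],1)
def proj(s,p):
    c=s["R"].T@(np.array(p,float)-s["origin"]); return np.round([c[0]/c[2]*s["fx"]+s["cx"],c[1]/c[2]*s["fy"]+s["cy"]],1)
def rect(s,m,z):
    cs=cv2.findContours(m.astype(np.uint8),cv2.RETR_EXTERNAL,cv2.CHAIN_APPROX_NONE)[0]
    c=max(cs,key=cv2.contourArea)[:,0]
    w=np.array([ray(s,u,v,z)[:2] for u,v in c],np.float32); return cv2.minAreaRect(w)
E
python3 - <<'E'
from h import *
s=snap("top"); im=s["img"]
cv2.imwrite("pics/crop1.png",cv2.resize(im[130:280,255:500,::-1],None,fx=3.2,fy=3.2,interpolation=cv2.INTER_CUBIC))
h=cv2.cvtColor(im,cv2.COLOR_RGB2HSV).astype(int)
H,S,V=h[...,0],h[...,1],h[...,2]
def roi(m,u0,u1,v0,v1):
    k=np.zeros_like(m); k[v0:v1,u0:u1]=1; return m&k
print("cork",rect(s,roi((S>80)&(V>120),175,255,165,265),5))
print("mend",rect(s,roi((S>110)&(V>80),410,500,185,290),14))
print("drip",rect(s,roi((V<55),262,368,203,255),9))
print("box",rect(s,roi((S>60)&(V>140),255,385,132,206),84))
E
```

```text
cork ((545.2898559570312, 337.64495849609375), (222.31040954589844, 151.71852111816406), 1.040835976600647)
mend ((514.7451171875, -329.061279296875), (235.7967529296875, 151.31399536132812), 13.828662872314453)
drip ((519.3224487304688, 70.69894409179688), (100.07500457763672, 82.13723754882812), 85.50680541992188)
box ((688.6762084960938, 60.70689392089844), (325.2001647949219, 152.1199188232422), 85.1207275390625)
```

View pics/crop1.png

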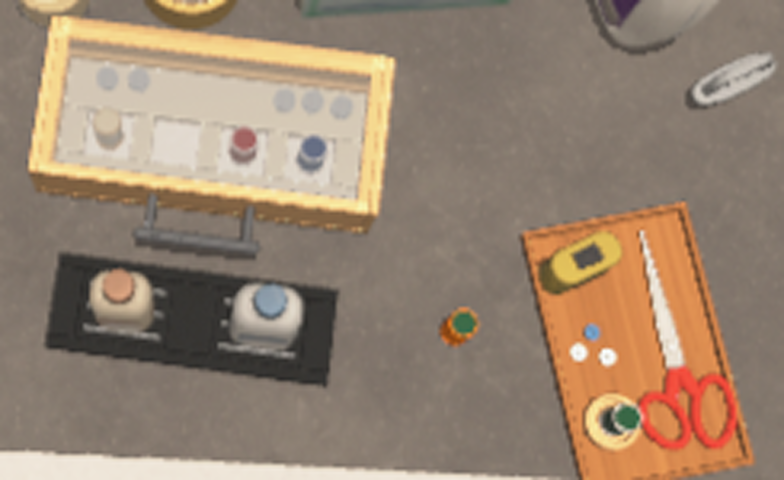

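Run:
```python
from h import *
s=snap("top"); t=snap("side")
f=lambda a,b,z:(255+(a+.5)/3.2-.5,130+(b+.5)/3.2-.5,z)
P=dict(starchcap=f(118,285,135),staincap=f(271,300,152),handle=f(197,241,50),hl=f(137,235,50),hr=f(258,247,50),
 tray1=f(60,253,9),tray2=f(338,290,9),tray3=f(327,385,9),tray4=f(47,347,9),green=f(627,417,58),cup=f(613,422,19),red=f(244,138,70),navy=f(313,146,70),beige=f(108,117,70),empty=f(176,145,20),
 boxFL=f(30,175,84),boxFR=f(378,217,84),stbase=f(122,333,3),snbase=f(265,352,3))
for k,v in P.items(): print(k,ray(s,*v))
def tri(p,q):
    A=[];b=[]
    for c,(u,v) in((s,p),(t,q)):
        d=c["R"]@np.array([(u-c["cx"])/c["fx"],(v-c["cy"])/c["fy"],1]);d/=np.linalg.norm(d)
        M=np.eye(3)-np.outer(d,d);A.append(M);b.append(M@c["origin"])
    return np.linalg.lstsq(np.vstack(A),np.hstack(b),rcond=None)[0].round(1)
print(tri(P["starchcap"][:2],(294.5,172)),tri(P["staincap"][:2],(307.5,184)))
im=t["img"]; cv2.imwrite("pics/side1.png",cv2.resize(im[120:320,230:370,::-1],None,fx=3,fy=3,interpolation=cv2.INTER_CUBIC))
```

```text
starchcap [523.4 119.5 135. ]
staincap [514.7  -3.1 152. ]
handle [580.5  58.2  50. ]
hl [583.1 110.3  50. ]
hr [578.    5.4  50. ]
tray1 [571.8 179.4   9. ]
tray2 [551.3 -68.3   9. ]
tray3 [466.8 -61.4   9. ]
tray4 [487.3 185.    9. ]
green [ 447.3 -309.    58. ]
cup [ 446.6 -307.5   19. ]
red [669.1  22.2  70. ]
navy [665.1 -37.5  70. ]
beige [681.8 140.7  70. ]
empty [673.4  81.6  20. ]
boxFL [623.2 202.7  84. ]
boxFR [602.1 -93.5  84. ]
stbase [504.  120.3   3. ]
snbase [493.7  -6.4   3. ]
[525.  119.3 132.7] [514.9  -3.2 155.6]
```

View pics/side1.png

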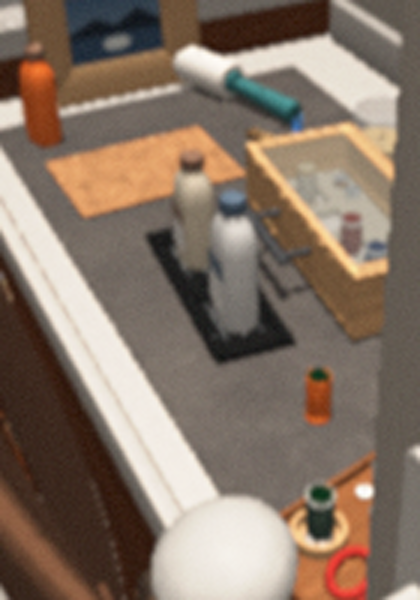

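Stain is the nearer bottle and starch sits behind it. Both are upright and match the triangulated positions: starch ≈ (524,119.5), stain ≈ (514.5,-3). The box yaw is about -4.7°, so I turn the tool to yaw 85.3.

```bash
cat > go.py <<'E'
# usage: go.py x y z [yaw]: prints shift in tool axes (units of rows) to reach the world target
import sys; from h import *
o=monitor.observe(); T=R.from_euler("xyz",o["orientation"],degrees=True)
p=np.array([float(a) for a in sys.argv[1:4]]); yaw=float(sys.argv[4]) if len(sys.argv)>4 else 85.3
e=(T.inv()*R.from_euler("xyz",[180,0,yaw],degrees=True)).as_rotvec()/1.5
d=T.inv().apply(p-o["tool_pos"])
print("t",round(o["t"],2),o["tool_pos"].round(1),"mm",d.round(1),"units",(d/800).round(4),"turn",e.round(4),"F",o["contact_force"].round(1),"w",round(o["grip_width"],1))
E
python3 -m jog '[[0,0,0,0,0,0.0915],[0,0,0,0,0,0.0915],[0,0,0,0,0,0.0915],[0,0,0,0,0,0.0915],[0,0,0,0,0,0.0915],[0,0,0,0,0,0.0915],[0,0,0,0,0,0.0915],[0,0,0,0,0,0.0915],[0,0,0,0,0,0.0915],[0,0,0,0,0,0.0915]]' 1 20; python3 go.py 524 119.5 222
```

```text
t: 1.25
tool_pos: [173.2, 600.4, 221.8]
orientation: [-180.0, 0.0, 84.9]
contact_force: [-0.3, -0.1, 0.2]
grip_width: 91.0
finger_force: 0.0
t 1.25 [173.2 600.4 221.8] mm [-4.482e+02  3.918e+02 -1.000e-01] units [-5.602e-01  4.898e-01 -1.000e-04] turn [-0.      0.0002 -0.0041] F [-0.3 -0.1  0.2] w 91.0
```

```bash
python3 -m jog '[[-0.04,0.035,0,0,0,-0.004],[-0.04,0.035,0,0,0,0],[-0.04,0.035,0,0,0,0],[-0.04,0.035,0,0,0,0],[-0.04,0.035,0,0,0,0],[-0.04,0.035,0,0,0,0],[-0.04,0.035,0,0,0,0],[-0.04,0.035,0,0,0,0],[-0.04,0.035,0,0,0,0],[-0.04,0.035,0,0,0,0]]' >/dev/null;python3 -m jog '[[-0.04,0.035,0,0,0,0],[-0.04,0.035,0,0,0,0],[-0.04,0.035,0,0,0,0],[-0.04,0.035,0,0,0,0],[0,0,0,0,0,0],[0,0,0,0,0,0]]' >/dev/null; python3 go.py 524 119.5 71
python3 - <<'E'
from h import *
s=snap("wrist"); cv2.imwrite("pics/w1.png",s["img"][:,:,::-1]); print(s["origin"],s["rotation"])
for p in([524,119.5,138],[514.5,-3,153],[580.5,58,50]): print(p,proj(s,p))
E
```

```text
t 2.85 [529.8 123.  221.7] mm [ -4.   -5.4 150.7] units [-0.005  -0.0068  0.1884] turn [-0.0003 -0.0001  0.0024] F [-0.2  0.3  0.7] w 91.3
[536.47716138 199.71599879 384.07945814] [ 1.63925304e+02  2.05011213e-02 -4.42711208e+00]
[524, 119.5, 138] [311.  212.1]
[514.5, -3, 153] [311.5 347.5]
[580.5, 58, 50] [365.9 235.2]
```

View pics/w1.png

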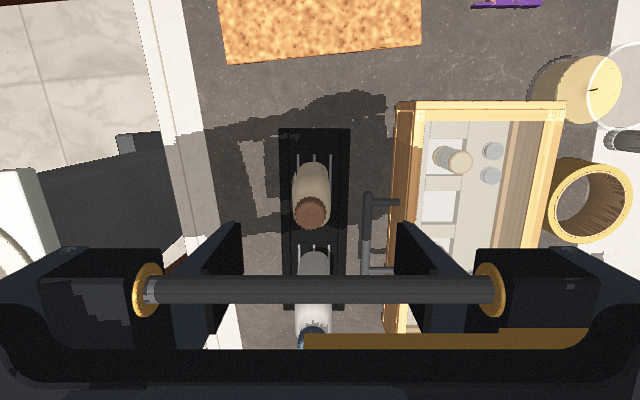

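Starch cap at (309,212) and handle at (366,233) fall where predicted, and the tray is aligned with the tool. Descending.

```bash
python3 -m jog '[[-0.005,-0.007,0,0,0,0.002],[0,0,0.04,0,0,0],[0,0,0.04,0,0,0],[0,0,0.04,0,0,0],[0,0,0.04,0,0,0],[0,0,0.026,0,0,0],[0,0,0,0,0,0],[0,0,0,0,0,0]]'; python3 go.py 524 119.5 73; python3 -m jog '[[0,0,0,0,0,0],[0,0,0,0,0,0],[0,0,0,0,0,0],[0,0,0,0,0,0],[0,0,0,0,0,0],[0,0,0,0,0,0],[0,0,0,0,0,0],[0,0,0,0,0,0]]' -1 20
```

```text
t: 3.7
tool_pos: [523.3, 120.7, 73.7]
orientation: [-180.0, 0.0, 85.5]
contact_force: [-0.3, 0.3, 0.9]
grip_width: 91.1
finger_force: 0.0
t 3.7 [523.3 120.7  73.7] mm [-1.1  0.8  0.7] units [-0.0014  0.001   0.0009] turn [-0.0002  0.      0.0023] F [-0.3  0.3  0.9] w 91.1
t: 4.5
tool_pos: [523.7, 120.1, 73.1]
orientation: [-180.0, 0.0, 85.4]
contact_force: [-0.4, -0.5, 0.4]
grip_width: 38.0
finger_force: 20.0
```

```bash
python3 -m jog '[[0,0,-0.015,0,0,0],[0,0,-0.03,0,0,0],[0,0,-0.04,0,0,0],[0,0,-0.03,0,0,0],[0.02,0,0,0,0,0],[0.04,0,0,0,0,0],[0.04,0,0,0,0,0],[0.05,0,0,0,0,0],[0.05,0,0,0,0,0],[0.05,0,0,0,0,0]]' -1 25
python3 -m jog '[[0.04,0,0,0,0,0],[0.02,0,0,0,0,0],[0.016,0,0,0,0,0],[0,0,0,0,0,0],[0,0,0,0,0,0],[0,0,0,0,0,0]]'
python3 go.py 545 380 76
```

```text
t: 5.5
tool_pos: [538.9, 321.7, 164.6]
orientation: [-180.0, 0.0, 85.5]
contact_force: [0.9, -0.0, -1.4]
grip_width: 37.9
finger_force: 25.0
t: 6.1
tool_pos: [544.4, 379.0, 165.1]
orientation: [-180.0, 0.0, 85.4]
contact_force: [-0.1, -0.2, -1.6]
grip_width: 38.0
finger_force: 25.0
t 6.1 [544.4 379.  165.1] mm [ 1.1  0.5 89.1] units [0.0014 0.0006 0.1114] turn [-0.0002  0.0003  0.001 ] F [-0.1 -0.2 -1.6] w 38.0
```

```bash
python3 -m jog '[[0,0,0.02,0,0,0],[0,0,0.03,0,0,0],[0,0,0.03,0,0,0],[0,0,0.02,0,0,0],[0,0,0.008,0,0,0],[0,0,0.003,0,0,0],[0,0,0.001,0,0,0],[0,0,0,0,0,0],[0,0,0,0,0,0]]'
python3 -m jog '[[0,0,0,0,0,0],[0,0,0,0,0,0],[0,0,0,0,0,0],[0,0,0,0,0,0],[0,0,0,0,0,0],[0,0,0,0,0,0]]' 0.6
python3 -m jog '[[0,0,-0.02,0,0,0],[0,0,-0.04,0,0,0],[0,0,-0.05,0,0,0],[0,0,-0.05,0,0,0],[0,0,-0.02,0,0,0],[0,0,0,0,0,0]]' 
python3 go.py 514.5 -3 200
```

```text
t: 7.0
tool_pos: [544.8, 380.3, 76.3]
orientation: [179.9, -0.0, 85.4]
contact_force: [0.2, -0.7, -2.5]
grip_width: 38.1
finger_force: 25.0
t: 7.6
tool_pos: [544.4, 380.1, 75.5]
orientation: [-180.0, 0.0, 85.4]
contact_force: [-0.2, -0.5, 0.1]
grip_width: 72.6
finger_force: 0.0
t: 8.2
tool_pos: [545.6, 380.8, 222.6]
orientation: [179.8, -0.2, 85.4]
contact_force: [0.1, 0.3, -0.0]
grip_width: 72.9
finger_force: 0.0
t 8.2 [545.6 380.8 222.6] mm [-385.1   -0.6   21.5] units [-0.4814 -0.0008  0.0269] turn [ 0.0027 -0.0019  0.0017] F [ 0.1  0.3 -0. ] w 72.9
```

```bash
python3 -m jog '[[-0.03,0,0,0,0,0.001],[-0.05,0,0,0,0,0],[-0.06,0,0,0,0,0],[-0.06,0,0,0,0,0],[-0.06,0,0,0,0,0],[-0.06,0,0,0,0,0],[-0.06,0,0,0,0,0],[-0.05,0,0,0,0,0],[-0.03,0,0,0,0,0],[-0.02,0,0,0,0,0]]' >/dev/null
python3 -m jog '[[0,0,0,0,0,0],[0,0,0,0,0,0],[0,0,0,0,0,0]]'
python3 go.py 514.5 -3 86
python3 - <<'E'
from h import *
s=snap("wrist"); cv2.imwrite("pics/w2.png",s["img"][:,:,::-1]); print(proj(s,[514.5,-3,153]),proj(s,[580.5,58,50]))
E
```

```text
t: 9.5
tool_pos: [513.2, -1.8, 219.1]
orientation: [-180.0, -0.0, 85.4]
contact_force: [-0.2, -0.1, -0.4]
grip_width: 73.1
finger_force: 0.0
t 9.5 [513.2  -1.8 219.1] mm [ -1.1   1.5 133.1] units [-0.0014  0.0018  0.1664] turn [-0.0005 -0.0001  0.0011] F [-0.2 -0.1 -0.4] w 73.1
[319.3 215.8] [377.9 123.3]
```

View pics/w2.png

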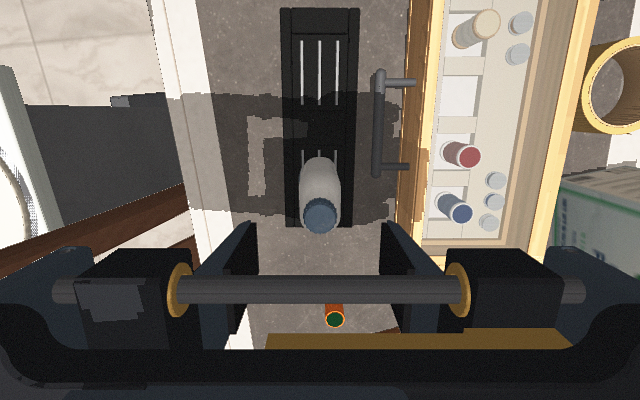

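Stain cap at (320,215), as predicted; handle centre at (379,122). Descending and gripping.

```bash
python3 -m jog '[[-0.001,0.002,0.03,0,0,0],[0,0,0.04,0,0,0],[0,0,0.04,0,0,0],[0,0,0.035,0,0,0],[0,0,0.021,0,0,0],[0,0,0,0,0,0],[0,0,0,0,0,0]]'
python3 -m jog '[[0,0,0,0,0,0],[0,0,0,0,0,0],[0,0,0,0,0,0],[0,0,0,0,0,0],[0,0,0,0,0,0],[0,0,0,0,0,0]]' -1 25
python3 go.py 540 298 178
```

```text
t: 10.25
tool_pos: [515.1, -3.0, 87.0]
orientation: [-180.0, -0.0, 85.4]
contact_force: [0.7, -0.4, 0.1]
grip_width: 73.1
finger_force: 0.0
t: 10.85
tool_pos: [515.0, -3.6, 87.0]
orientation: [180.0, 0.0, 85.4]
contact_force: [-2.0, -0.2, 5.4]
grip_width: 39.4
finger_force: 25.0
t 10.85 [515.   -3.6  87. ] mm [302.6   0.5 -91. ] units [ 0.3783  0.0007 -0.1138] turn [0.0002 0.     0.0006] F [-2.  -0.2  5.4] w 39.4
```

```bash
python3 -m jog '[[0,0,-0.005,0,0,0],[0,0,-0.02,0,0,0],[0,0,-0.03,0,0,0],[0,0,-0.03,0,0,0],[0,0,-0.028,0,0,0],[0,0,0,0,0,0],[0,0,0,0,0,0]]' -1 30
python3 -m jog '[[0.02,0,0,0,0,0],[0.04,0,0,0,0,0],[0.045,0,0,0,0,0],[0.05,0,0,0,0,0],[0.05,0,0,0,0,0],[0.05,0,0,0,0,0],[0.05,0,0,0,0,0],[0.04,0,0,0,0,0],[0.02,0,0,0,0,0],[0.013,0,0,0,0,0]]'
python3 -m jog '[[0,0,0,0,0,0],[0,0,0,0,0,0],[0,0,0,0,0,0]]'; python3 go.py 540 298 90
python3 - <<'E'
from h import *
s=snap("side"); cv2.imwrite("pics/s2.png",cv2.resize(s["img"][80:240,200:370,::-1],None,fx=3,fy=3))
E
```

```text
t: 11.55
tool_pos: [514.8, -3.5, 176.9]
orientation: [180.0, 0.0, 85.4]
contact_force: [0.1, 0.2, -2.3]
grip_width: 39.9
finger_force: 30.0
t: 12.55
tool_pos: [538.7, 298.6, 175.7]
orientation: [-179.9, 0.1, 85.4]
contact_force: [-0.2, -1.2, -3.2]
grip_width: 39.5
finger_force: 30.0
t: 12.85
tool_pos: [539.4, 296.6, 177.0]
orientation: [-180.0, 0.0, 85.3]
contact_force: [-0.1, 0.0, -3.0]
grip_width: 39.6
finger_force: 30.0
t 12.85 [539.4 296.6 177. ] mm [ 1.4  0.5 87. ] units [0.0018 0.0006 0.1088] turn [-0.0002  0.0003 -0.0001] F [-0.1  0.  -3. ] w 39.6
```

View pics/s2.png

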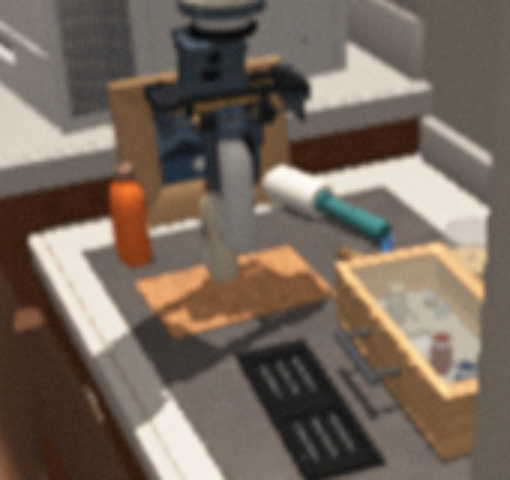

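The stain bottle hangs upright in the gripper at about (235,190) and starch stands on the mat at (222,260). The drip tray is empty. Lowering.

```bash
python3 -m jog '[[0,0,0.02,0,0,0],[0,0,0.03,0,0,0],[0,0,0.03,0,0,0],[0,0,0.018,0,0,0],[0,0,0.007,0,0,0],[0,0,0.003,0,0,0],[0,0,0.001,0,0,0],[0,0,0,0,0,0],[0,0,0,0,0,0]]'
python3 -m jog '[[0,0,0,0,0,0],[0,0,0,0,0,0],[0,0,0,0,0,0],[0,0,0,0,0,0],[0,0,0,0,0,0],[0,0,0,0,0,0]]' 0.6
python3 -m jog '[[0,0,-0.02,0,0,0],[0,0,-0.04,0,0,0],[0,0,-0.05,0,0,0],[0,0,-0.03,0,0,0],[0,0,0,0,0,0],[0,0,0,0,0,0]]' -0.3
python3 go.py 580.5 58 140
```

```text
t: 13.8
tool_pos: [539.8, 298.0, 90.7]
orientation: [179.9, -0.0, 85.4]
contact_force: [0.2, 0.5, -2.9]
grip_width: 39.7
finger_force: 30.0
t: 14.4
tool_pos: [539.4, 297.9, 89.9]
orientation: [180.0, -0.0, 85.4]
contact_force: [0.2, -0.6, -0.5]
grip_width: 72.8
finger_force: 0.0
t: 15.0
tool_pos: [539.4, 297.9, 202.0]
orientation: [180.0, -0.0, 85.4]
contact_force: [-1.1, 0.4, -0.4]
grip_width: 32.1
finger_force: 0.0
t 15.0 [539.4 297.9 202. ] mm [-235.8   60.3   62. ] units [-0.2947  0.0754  0.0775] turn [ 0.0004 -0.0002  0.0007] F [-1.1  0.4 -0.4] w 32.1
```

```bash
python3 -m jog '[[-0.03,0.01,0,0,0,0.001],[-0.05,0.014,0,0,0,0],[-0.055,0.014,0,0,0,0],[-0.055,0.014,0,0,0,0],[-0.05,0.012,0,0,0,0],[-0.035,0.008,0,0,0,0],[-0.02,0.003,0.03,0,0,0],[0,0,0.04,0,0,0],[0,0,0,0,0,0],[0,0,0,0,0,0]]' -0.47
python3 go.py 580.5 58 41
python3 - <<'E'
from h import *
s=snap("wrist"); cv2.imwrite("pics/w3.png",s["img"][:,:,::-1]); print(proj(s,[580.5,58,50]))
E
```

```text
t: 16.0
tool_pos: [579.1, 58.0, 145.4]
orientation: [-179.9, 0.0, 85.3]
contact_force: [0.3, 0.4, 0.3]
grip_width: 24.0
finger_force: 0.0
t 16.0 [579.1  58.  145.4] mm [  0.2   1.6 104.3] units [0.0002 0.002  0.1304] turn [-0.0017  0.0001 -0.0002] F [0.3 0.4 0.3] w 24.0
[319.5 203.4]
```

View pics/w3.png

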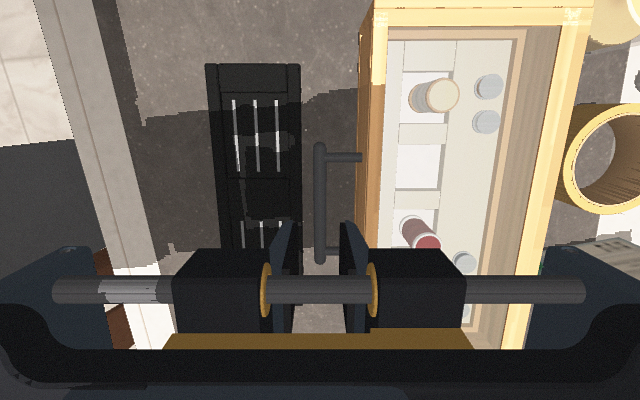

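The bar runs at column 320 from row 145 to 262, so its centre (320,203) is exactly as predicted and lies between the fingers. Descending, gripping and pulling.

```bash
python3 -m jog '[[0,0.002,0.02,0,0,0],[0,0,0.04,0,0,0],[0,0,0.04,0,0,0],[0,0,0.02,0,0,0],[0,0,0.01,0,0,0],[0,0,0,0,0,0],[0,0,0,0,0,0]]'
python3 -m jog '[[0,0,0,0,0,0],[0,0,0,0,0,0],[0,0,0,0,0,0],[0,0,0,0,0,0]]' -1 30
python3 go.py 451.3 68.7 41
```

```text
t: 16.75
tool_pos: [582.2, 57.8, 43.2]
orientation: [179.9, -0.0, 85.3]
contact_force: [0.1, 0.3, 1.0]
grip_width: 24.3
finger_force: 0.0
t: 17.15
tool_pos: [579.8, 57.8, 42.6]
orientation: [-179.9, 0.0, 85.3]
contact_force: [-10.6, 1.6, 10.6]
grip_width: 10.3
finger_force: 30.0
t 17.15 [579.8  57.8  42.6] mm [   0.3 -129.     1.9] units [ 0.0004 -0.1612  0.0024] turn [-0.0017  0.     -0.0002] F [-10.6   1.6  10.6] w 10.3
```

```bash
python3 -m jog '[[0,-0.01,0,0,0,0],[0,-0.02,0,0,0,0],[0,-0.025,0,0,0,0],[0,-0.025,0,0,0,0],[0,-0.025,0,0,0,0],[0,-0.02,0,0,0,0],[0,-0.018,0,0,0,0],[0,-0.01,0,0,0,0],[0,-0.006,0,0,0,0],[0,-0.002,0,0,0,0]]'
python3 -m jog '[[0,0,0,0,0,0],[0,0,0,0,0,0]]'
python3 go.py 451.3 68.7 41
```

```text
t: 18.15
tool_pos: [452.9, 67.8, 42.6]
orientation: [179.9, 0.0, 85.3]
contact_force: [0.9, -8.3, 4.3]
grip_width: 10.4
finger_force: 30.0
t: 18.35
tool_pos: [453.1, 67.8, 42.6]
orientation: [179.9, 0.0, 85.3]
contact_force: [-2.3, -8.3, 8.8]
grip_width: 10.2
finger_force: 30.0
t 18.35 [453.1  67.8  42.6] mm [ 0.8 -1.8  1.6] units [ 0.001  -0.0023  0.002 ] turn [ 0.0008  0.0003 -0.0001] F [-2.3 -8.3  8.8] w 10.2
```

```bash
python3 -m jog '[[0,-0.003,0,0,0,0],[0,-0.001,0,0,0,0],[0,0,0,0,0,0]]'
python3 -m jog '[[0,0,0,0,0,0],[0,0,0,0,0,0],[0,0,0,0,0,0]]' -0.45
python3 -m jog '[[0,0,-0.02,0,0,0],[0,0,-0.04,0,0,0],[0,0,-0.05,0,0,0],[0,0,-0.05,0,0,0],[0,0,-0.02,0,0,0],[0,0,0,0,0,0],[0,0,0,0,0,0]]' 0
python3 - <<'E'
from h import *
s=snap("top"); cv2.imwrite("pics/t3.png",cv2.resize(s["img"][130:290,180:500,::-1],None,fx=2.5,fy=2.5,interpolation=cv2.INTER_CUBIC))
s=snap("wrist"); cv2.imwrite("pics/w4.png",s["img"][:,:,::-1]); np.save("w4.npy",{k:s[k] for k in s},allow_pickle=True); print(monitor.observe()["tool_pos"])
E
python3 go.py 447.3 -308 160
```

```text
t: 18.65
tool_pos: [450.1, 68.0, 42.6]
orientation: [179.9, 0.0, 85.3]
contact_force: [-1.1, -8.2, 7.3]
grip_width: 10.2
finger_force: 30.0
t: 18.95
tool_pos: [449.9, 68.6, 42.1]
orientation: [180.0, -0.0, 85.3]
contact_force: [-0.4, -0.4, 0.5]
grip_width: 24.8
finger_force: 0.0
t: 19.65
tool_pos: [449.6, 68.5, 185.6]
orientation: [180.0, -0.0, 85.3]
contact_force: [-0.5, 0.3, -0.9]
grip_width: 45.1
finger_force: 0.0
[449.08321107  68.48765104 184.78712393]
t 19.75 [449.1  68.5 184.8] mm [-375.3   29.3   24.8] units [-0.4692  0.0366  0.031 ] turn [-0.0013  0.0001 -0.0003] F [ 0.7 -0.1 -0.6] w 45.8
```

View pics/w4.png

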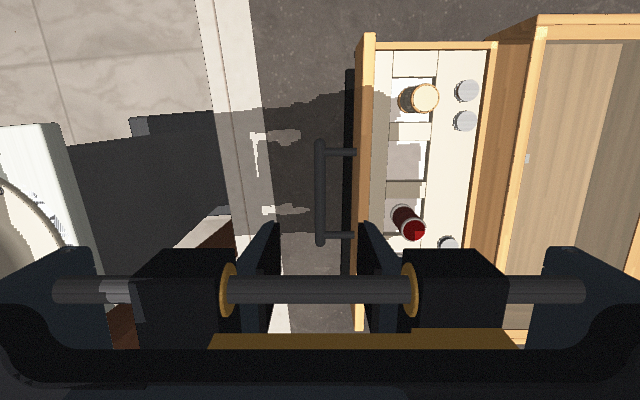

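Drawer is open: beige top at (424,98), red top at (414,230), the empty compartment near (407,160) and the handle bar at (320,193).

```bash
python3 - <<'E'
from h import *
s=np.load("w4.npy",allow_pickle=True).item(); 
for n,u,v,z in(("beige",425,98,70),("red",414,230,70),("handle",320,193,50),("empty",409,160,20)): print(n,ray(s,u,v,z))
c,q=np.cos(np.radians(-4.7)),np.sin(np.radians(-4.7))
H=np.array([450.5,68.5])
for y in(90,30,-30,-90): print(y,H+[90*c-y*q,90*q+y*c])
E
python3 -m jog '[[-0.03,0.003,0,0,0,0],[-0.05,0.005,0,0,0,0],[-0.06,0.005,0,0,0,0],[-0.06,0.005,0,0,0,0],[-0.06,0.005,0,0,0,0],[-0.06,0.005,0,0,0,0],[-0.05,0.005,0,0,0,0],[-0.05,0.004,0,0,0,0],[-0.03,0,0,0,0,0],[-0.019,0,0,0,0,0]]' >/dev/null
python3 -m jog '[[0,0,0,0,0,0],[0,0,0,0,0,0],[0,0,0,0,0,0]]'; python3 go.py 447.3 -308 33
python3 - <<'E'
from h import *
s=snap("wrist"); cv2.imwrite("pics/w5.png",s["img"][:,:,::-1]); print(proj(s,[447.3,-308,58]),proj(s,[447,-307,19]))
E
```

```text
beige [547.2 148.6  70. ]
red [538.3  28.9  70. ]
handle [451.3  67.4  50. ]
empty [547.5  88.   20. ]
90 [547.57183059 150.82289904]
30 [542.65552007  91.02465583]
-30 [537.73920955  31.22641262]
-90 [532.82289904 -28.57183059]
t: 21.05
tool_pos: [448.3, -306.5, 185.6]
orientation: [-180.0, -0.0, 85.3]
contact_force: [-0.2, -0.1, -0.2]
grip_width: 45.8
finger_force: 0.0
t 21.05 [ 448.3 -306.5  185.6] mm [ -1.7  -0.8 152.6] units [-0.0021 -0.001   0.1908] turn [-0.0005 -0.0005  0.0004] F [-0.2 -0.1 -0.2] w 45.8
[316.8 195.7] [316.6 185.5]
```

View pics/w5.png

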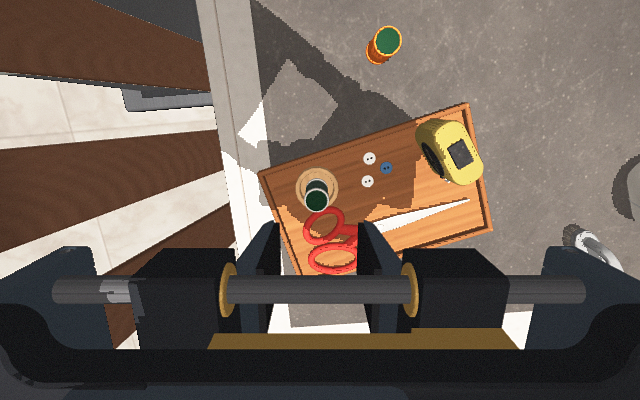

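Run:
```python
from h import *
s=snap("wrist"); im=s["img"]; h=cv2.cvtColor(im,cv2.COLOR_RGB2HSV)
m=((h[...,0]>60)&(h[...,0]<95)&(h[...,1]>100)).astype(np.uint8); m[:170]=0;m[230:]=0;m[:,:290]=0;m[:,345:]=0
n,l,st,ce=cv2.connectedComponentsWithStats(m); k=1+np.argmax(st[1:,4]); print(st[k],ce[k],ray(s,*ce[k],58),ray(s,316.5,199.5,58),ray(s,317,187,19))
```

```text
[306 191  20  20 312] [315.66666667 200.2724359 ] [ 446.  -312.7   58. ] [ 446.8 -312.    58. ] [ 447.4 -308.9   19. ]
```

```bash
python3 -m jog '[[-0.0065,-0.0017,0.02,0,0,0],[0,0,0.04,0,0,0],[0,0,0.045,0,0,0],[0,0,0.045,0,0,0],[0,0,0.03,0,0,0],[0,0,0.011,0,0,0],[0,0,0,0,0,0],[0,0,0,0,0,0]]'
python3 -m jog '[[0,0,0,0,0,0],[0,0,0,0,0,0],[0,0,0,0,0,0],[0,0,0,0,0,0],[0,0,0,0,0,0]]' -1 15
python3 -m jog '[[0,0,-0.02,0,0,0],[0,0,-0.04,0,0,0],[0,0,-0.05,0,0,0],[0,0,-0.02,0,0,0],[0,0,-0.02,0,0,0],[0,0,0,0,0,0],[0,0,0,0,0,0]]'
python3 go.py 543 90 165
```

```text
t: 21.95
tool_pos: [447.2, -313.1, 34.2]
orientation: [179.9, 0.0, 85.3]
contact_force: [-0.1, -0.2, 0.7]
grip_width: 45.7
finger_force: 0.0
t: 22.45
tool_pos: [447.0, -313.2, 33.8]
orientation: [179.9, 0.0, 85.3]
contact_force: [-1.0, 1.5, 7.6]
grip_width: 24.2
finger_force: 15.0
t: 23.15
tool_pos: [446.5, -312.9, 153.0]
orientation: [180.0, 0.0, 85.3]
contact_force: [0.0, 0.7, 0.4]
grip_width: 24.3
finger_force: 15.0
t 23.15 [ 446.5 -312.9  153. ] mm [409.5  62.9 -12.1] units [ 0.5118  0.0787 -0.0151] turn [ 0.0001  0.0001 -0.0003] F [0.  0.7 0.4] w 24.3
```

```bash
python3 -m jog '[[0.03,0.005,0,0,0,0],[0.05,0.008,0,0,0,0],[0.055,0.009,0,0,0,0],[0.06,0.009,0,0,0,0],[0.06,0.009,0,0,0,0],[0.06,0.009,0,0,0,0],[0.06,0.009,0,0,0,0],[0.055,0.008,0,0,0,0],[0.04,0.007,0,0,0,0],[0.03,0.005,0,0,0,0]]' >/dev/null
python3 -m jog '[[0.012,0.001,0,0,0,0],[0,0,0,0,0,0],[0,0,0,0,0,0]]'; python3 go.py 543 90 46.5
python3 - <<'E'
from h import *
s=snap("wrist"); cv2.imwrite("pics/w6.png",s["img"][:,:,::-1]); print(s["origin"])
s=snap("wrist"); np.save("w6.npy",s,allow_pickle=True)
for p in([543,90,20],[543,90,70],[538,31,70]): print(proj(s,p))
E
```

```text
t: 24.45
tool_pos: [542.9, 89.2, 152.5]
orientation: [-179.9, 0.0, 85.3]
contact_force: [0.3, -1.1, -0.7]
grip_width: 24.4
finger_force: 15.0
t 24.45 [542.9  89.2 152.5] mm [  0.8   0.2 106. ] units [0.001  0.0003 0.1325] turn [-0.0008  0.0003 -0.0004] F [ 0.3 -1.1 -0.7] w 24.4
[549.95871764 166.01481469 314.90049288]
[317.8 191.7]
[317.6 206.8]
[317.5 271.1]
```

View pics/w6.png

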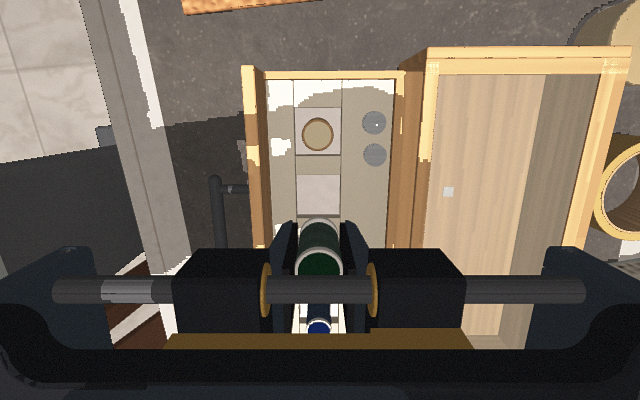

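The empty compartment spans about columns 295–340 and rows 176–215, directly below the held spool. Lowering.

```bash
python3 -m jog '[[0.001,0,0.02,0,0,0],[0,0,0.03,0,0,0],[0,0,0.03,0,0,0],[0,0,0.025,0,0,0],[0,0,0.015,0,0,0],[0,0,0.007,0,0,0],[0,0,0.004,0,0,0],[0,0,0.001,0,0,0],[0,0,0,0,0,0],[0,0,0,0,0,0]]'
```

```text
t: 25.55
tool_pos: [543.8, 90.9, 48.1]
orientation: [179.9, -0.0, 85.3]
contact_force: [0.6, -0.2, 0.4]
grip_width: 24.3
finger_force: 15.0
```

```bash
python3 -m jog '[[0,0,0.002,0,0,0],[0,0,0.001,0,0,0],[0,0,0,0,0,0],[0,0,0,0,0,0]]'
python3 -m jog '[[0,0,0,0,0,0],[0,0,0,0,0,0],[0,0,0,0,0,0]]' 0
python3 -m jog '[[0,0,0,0,0,0],[0,0,-0.01,0,0,0],[0,0,-0.03,0,0,0],[0,0,-0.04,0,0,0],[0,0,-0.04,0,0,0],[0,0,-0.02,0,0,0],[0,0,0,0,0,0]]'
python3 -m jog '[[0.02,0,0,0,0,0],[0.04,0,0,0,0,0],[0.03,0,0,0,0,0],[0,0,0,0,0,0],[0,0,0,0,0,0]]'
python3 - <<'E'
from h import *
s=snap("wrist"); cv2.imwrite("pics/w7.png",s["img"][:,:,::-1]); np.save("w7.npy",s,allow_pickle=True)
for p in([543,90,70],[538,30,70]): print(proj(s,p))
E
```

```text
t: 25.95
tool_pos: [544.1, 90.9, 45.8]
orientation: [179.9, -0.0, 85.3]
contact_force: [-0.4, -0.4, 9.1]
grip_width: 24.4
finger_force: 15.0
t: 26.25
tool_pos: [543.3, 90.8, 45.0]
orientation: [-180.0, 0.0, 85.3]
contact_force: [-1.3, -0.3, -0.4]
grip_width: 44.7
finger_force: 0.0
t: 26.95
tool_pos: [544.7, 91.0, 159.9]
orientation: [179.7, -0.0, 85.3]
contact_force: [-1.1, 0.6, -0.6]
grip_width: 45.7
finger_force: 0.0
t: 27.45
tool_pos: [548.7, 163.3, 156.1]
orientation: [-179.9, 0.0, 85.4]
contact_force: [-0.3, -0.0, -0.7]
grip_width: 45.7
finger_force: 0.0
[318.  284.4]
[317.8 340.1]
```

View pics/w7.png

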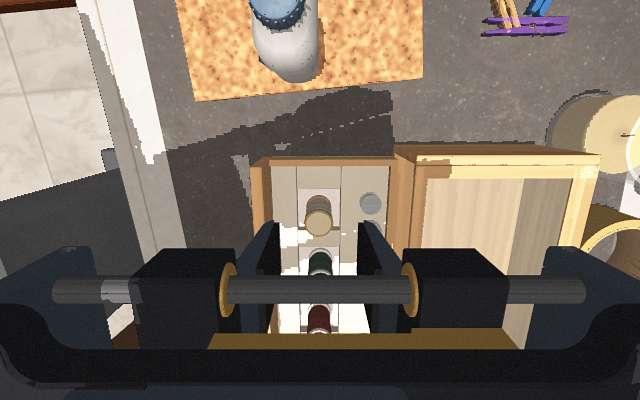

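Green stands in its compartment at (321,262) in line with beige (319,215) and red (319,318). Moving above red.

```bash
python3 -m jog '[[-0.02,0,0,0,0,0],[-0.04,0,0,0,0,0],[-0.05,0,0,0,0,0],[-0.04,-0.001,0,0,0,0],[-0.018,0,0,0,0,0],[0,0,0,0,0,0],[0,0,0,0,0,0]]'
python3 go.py 538 29.5 45.5
python3 - <<'E'
from h import *
s=snap("wrist"); im=s["img"]; cv2.imwrite("pics/w8.png",im[:,:,::-1]); h=cv2.cvtColor(im,cv2.COLOR_RGB2HSV).astype(int)
p=proj(s,[538,29.5,70]); print(p)
m=(((h[...,0]<8)|(h[...,0]>170))&(h[...,1]>120)).astype(np.uint8)
u,v=p.astype(int); k=np.zeros_like(m); k[v-45:v+30,u-25:u+25]=1; m&=k
n,l,st,ce=cv2.connectedComponentsWithStats(m)
for i in range(1,n):
    if st[i,4]>40: print(st[i],ce[i],ray(s,*ce[i],70))
E
```

```text
t: 28.2
tool_pos: [537.4, 28.5, 157.1]
orientation: [-180.0, -0.0, 85.2]
contact_force: [0.3, -0.3, 0.2]
grip_width: 45.5
finger_force: 0.0
t 28.2 [537.4  28.5 157.1] mm [  1.    0.5 111.6] units [0.0013 0.0006 0.1395] turn [-0.     -0.0001 -0.0011] F [ 0.3 -0.3  0.2] w 45.5
[318.2 205.3]
[307 183  24  14 162] [318.41358025 188.53703704] [539.4  43.9  70. ]
[307 195  25  23 450] [318.85555556 205.91555556] [538.5  28.9  70. ]
```

View pics/w8.png

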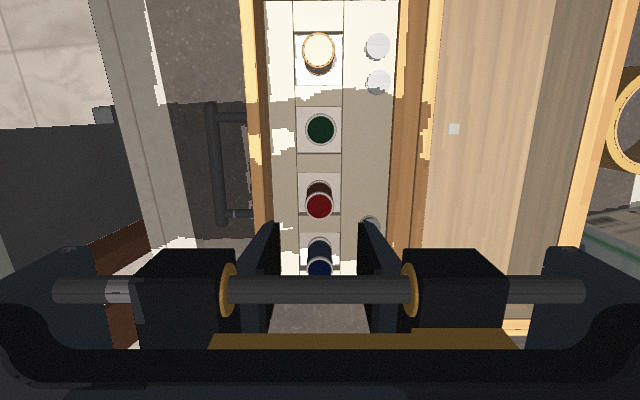

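Green is upright at (320,128) in its compartment and red's end is at (319,206), i.e. (538.5,28.9). Picking red and carrying it to the cup.

```bash
python3 -m jog '[[0.0005,0.001,0.02,0,0,0],[0,0,0.04,0,0,0],[0,0,0.04,0,0,0],[0,0,0.025,0,0,0],[0,0,0.012,0,0,0],[0,0,0.002,0,0,0],[0,0,0,0,0,0],[0,0,0,0,0,0]]'
python3 -m jog '[[0,0,0,0,0,0],[0,0,0,0,0,0],[0,0,0,0,0,0],[0,0,0,0,0,0],[0,0,0,0,0,0]]' -1 15
python3 -m jog '[[0,0,-0.01,0,0,0],[0,0,-0.03,0,0,0],[0,0,-0.04,0,0,0],[0,0,-0.04,0,0,0],[0,0,-0.02,0,0,0],[0,0,0,0,0,0],[0,0,0,0,0,0]]'
python3 go.py 447.2 -308.5 155
```

```text
t: 29.05
tool_pos: [539.0, 29.2, 46.9]
orientation: [179.9, -0.0, 85.3]
contact_force: [0.2, 0.0, 0.4]
grip_width: 45.5
finger_force: 0.0
t: 29.55
tool_pos: [538.5, 29.0, 46.2]
orientation: [180.0, 0.0, 85.3]
contact_force: [-0.8, 0.2, 6.7]
grip_width: 24.2
finger_force: 15.0
t: 30.25
tool_pos: [538.2, 29.1, 158.0]
orientation: [180.0, -0.0, 85.3]
contact_force: [-0.3, 1.1, 0.1]
grip_width: 24.0
finger_force: 15.0
t 30.25 [538.2  29.1 158. ] mm [-343.9  -62.8    2.9] units [-0.4299 -0.0786  0.0037] turn [ 0.0002 -0.     -0.0003] F [-0.3  1.1  0.1] w 24.0
```

```bash
python3 -m jog '[[-0.03,-0.005,0,0,0,0],[-0.045,-0.009,0,0,0,0],[-0.055,-0.01,0,0,0,0],[-0.055,-0.01,0,0,0,0],[-0.055,-0.01,0,0,0,0],[-0.055,-0.01,0,0,0,0],[-0.05,-0.01,0,0,0,0],[-0.04,-0.008,0,0,0,0],[-0.03,-0.005,0,0,0,0],[-0.015,-0.0016,0,0,0,0]]'>/dev/null
python3 -m jog '[[0,0,0,0,0,0],[0,0,0,0,0,0],[0,0,0,0,0,0]]'
python3 go.py 447.2 -308.5 35
```

```text
t: 31.55
tool_pos: [447.5, -307.3, 157.6]
orientation: [-180.0, -0.0, 85.3]
contact_force: [-0.4, 0.6, -0.3]
grip_width: 24.0
finger_force: 15.0
t 31.55 [ 447.5 -307.3  157.6] mm [-1.300e+00 -1.000e-01  1.226e+02] units [-1.600e-03 -1.000e-04  1.533e-01] turn [-0.0004 -0.0004  0.0004] F [-0.4  0.6 -0.3] w 24.0
```

```bash
python3 -m jog '[[-0.001,0,0.02,0,0,0],[0,0,0.03,0,0,0],[0,0,0.04,0,0,0],[0,0,0.03,0,0,0],[0,0,0.018,0,0,0],[0,0,0.008,0,0,0],[0,0,0.005,0,0,0],[0,0,0.002,0,0,0],[0,0,0,0,0,0],[0,0,0,0,0,0]]'
python3 -m jog '[[0,0,0.001,0,0,0],[0,0,0,0,0,0]]'
```

```text
t: 32.55
tool_pos: [447.5, -309.6, 36.1]
orientation: [180.0, 0.0, 85.3]
contact_force: [0.0, 0.2, 0.3]
grip_width: 24.0
finger_force: 15.0
t: 32.75
tool_pos: [447.3, -309.5, 34.9]
orientation: [180.0, 0.0, 85.3]
contact_force: [0.0, -0.4, 0.1]
grip_width: 24.1
finger_force: 15.0
```

```bash
python3 -m jog '[[0,0,0.001,0,0,0],[0,0,0,0,0,0]]'
python3 -m jog '[[0,0,0,0,0,0],[0,0,0,0,0,0],[0,0,0,0,0,0],[0,0,0,0,0,0]]' 0
python3 -m jog '[[0,0,-0.01,0,0,0],[0,0,-0.03,0,0,0],[0,0,-0.04,0,0,0],[0,0,-0.05,0,0,0],[0,0,-0.03,0,0,0],[0,0,0,0,0,0],[0,0,0,0,0,0]]' 0
python3 - <<'E'
from h import *
s=snap("wrist"); cv2.imwrite("pics/w9.png",s["img"][100:300,200:500,::-1])
E
python3 go.py 449.6 68.5 160
```

```text
t: 32.95
tool_pos: [447.3, -309.5, 34.2]
orientation: [180.0, 0.0, 85.3]
contact_force: [-0.3, 1.2, 6.5]
grip_width: 24.1
finger_force: 15.0
t: 33.35
tool_pos: [447.2, -309.4, 33.8]
orientation: [-180.0, -0.0, 85.3]
contact_force: [0.1, -0.5, -0.1]
grip_width: 45.3
finger_force: 0.0
t: 34.05
tool_pos: [447.3, -309.4, 162.5]
orientation: [179.9, 0.0, 85.3]
contact_force: [-0.7, 0.1, -1.1]
grip_width: 45.4
finger_force: 0.0
t 34.1 [ 447.  -309.1  161.7] mm [376.6 -28.5   1.8] units [ 0.4707 -0.0356  0.0022] turn [-0.0002 -0.0001 -0.0003] F [-0.4  0.5  0.6] w 45.3
```

View pics/w9.png

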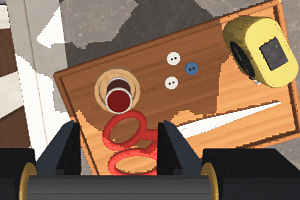

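Red stands upright in the cup at crop (118,100). Going to the handle to push the drawer shut.

```bash
python3 -m jog '[[0.03,-0.003,0,0,0,0],[0.05,-0.005,0,0,0,0],[0.06,-0.005,0,0,0,0],[0.06,-0.005,0,0,0,0],[0.06,-0.005,0,0,0,0],[0.06,-0.005,0,0,0,0],[0.055,-0.004,0,0,0,0],[0.05,-0.003,0,0,0,0],[0.03,0,0,0,0,0],[0.0155,0,0,0,0,0]]' -0.47 >/dev/null
python3 -m jog '[[0,0,0,0,0,0],[0,0,0,0,0,0],[0,0,0,0,0,0]]'
python3 go.py 449.9 68.5 43
```

```text
t: 35.4
tool_pos: [450.3, 67.0, 161.7]
orientation: [-180.0, 0.0, 85.2]
contact_force: [0.1, 0.2, -0.3]
grip_width: 23.9
finger_force: 0.0
t 35.4 [450.3  67.  161.7] mm [  1.5  -0.4 118.7] units [ 0.0019 -0.0006  0.1484] turn [-0.0003  0.0001 -0.0011] F [ 0.1  0.2 -0.3] w 23.9
```

```bash
python3 -m jog '[[0.002,-0.0005,0.02,0,0,0.001],[0,0,0.04,0,0,0],[0,0,0.04,0,0,0],[0,0,0.03,0,0,0],[0,0,0.016,0,0,0],[0,0,0.002,0,0,0],[0,0,0,0,0,0],[0,0,0,0,0,0]]'
python3 -m jog '[[0,0,0,0,0,0],[0,0,0,0,0,0],[0,0,0,0,0,0],[0,0,0,0,0,0]]' -1 30
python3 -m jog '[[0,0.006,0,0,0,0],[0,0.012,0,0,0,0],[0,0.02,0,0,0,0],[0,0.022,0,0,0,0],[0,0.022,0,0,0,0],[0,0.022,0,0,0,0],[0,0.022,0,0,0,0],[0,0.018,0,0,0,0],[0,0.01,0,0,0,0],[0,0.004,0,0,0,0]]'
python3 -m jog '[[0,0.002,0,0,0,0],[0,0,0,0,0,0]]'
python3 go.py 580.5 57.8 43
```

```text
t: 36.2
tool_pos: [450.6, 69.3, 44.2]
orientation: [179.9, -0.0, 85.2]
contact_force: [0.6, -0.5, 1.1]
grip_width: 24.6
finger_force: 0.0
t: 36.6
tool_pos: [450.5, 69.6, 44.1]
orientation: [179.9, 0.0, 85.2]
contact_force: [-1.3, -1.1, 9.1]
grip_width: 10.4
finger_force: 30.0
t: 37.6
tool_pos: [577.3, 59.7, 44.1]
orientation: [179.9, -0.1, 85.2]
contact_force: [-1.1, 6.8, 8.0]
grip_width: 10.5
finger_force: 30.0
t: 37.8
tool_pos: [578.4, 59.6, 44.1]
orientation: [179.9, -0.1, 85.2]
contact_force: [2.0, 5.6, 4.5]
grip_width: 10.3
finger_force: 30.0
t 37.8 [578.4  59.6  44.1] mm [-1.6  2.2  1.1] units [-0.002   0.0027  0.0014] turn [ 0.001  -0.0006 -0.0013] F [2.  5.6 4.5] w 10.3
```

```bash
python3 -m jog '[[0,0.002,0,0,0,0],[0,0,0,0,0,0]]'; python3 -m jog '[[0,0.002,0,0,0,0],[0,0,0,0,0,0]]'
```

```text
t: 38.0
tool_pos: [579.8, 59.5, 44.1]
orientation: [179.9, -0.1, 85.2]
contact_force: [-0.4, 6.1, 5.0]
grip_width: 10.0
finger_force: 30.0
t: 38.2
tool_pos: [579.9, 59.5, 44.1]
orientation: [-179.9, -0.0, 85.2]
contact_force: [-6.8, 7.2, 12.0]
grip_width: 10.3
finger_force: 30.0
```

```bash
python3 -m jog '[[0,0.002,0,0,0,0],[0,0,0,0,0,0]]'
```

```text
t: 38.4
tool_pos: [580.0, 59.5, 44.0]
orientation: [-179.8, -0.0, 85.2]
contact_force: [-15.1, 8.4, 19.3]
grip_width: 9.9
finger_force: 30.0
```

```bash
python3 -m jog '[[0,0,0,0,0,0],[0,0,0,0,0,0],[0,0,0,0,0,0]]' -0.45
python3 -m jog '[[0,-0.003,0,0,0,0],[0,0,-0.02,0,0,0],[0,0,-0.04,0,0,0],[0,0,-0.05,0,0,0],[0,0,-0.05,0,0,0],[0,0,-0.04,0,0,0],[0,0,0,0,0,0],[0,0,0,0,0,0]]' 
python3 go.py 539.5 297.9 215
python3 - <<'E'
from h import *
s=snap("wrist"); cv2.imwrite("pics/w10.png",s["img"][:,:,::-1]); print(proj(s,[580.5,58,50]))
E
```

```text
t: 38.7
tool_pos: [582.6, 58.5, 43.6]
orientation: [180.0, 0.0, 85.2]
contact_force: [0.4, 0.3, 0.3]
grip_width: 25.3
finger_force: 0.0
t: 39.5
tool_pos: [580.1, 58.7, 203.8]
orientation: [179.9, -0.0, 85.2]
contact_force: [-1.2, 0.6, 0.2]
grip_width: 24.8
finger_force: 0.0
t 39.5 [580.1  58.7 203.8] mm [235.  -60.5 -11.3] units [ 0.2937 -0.0756 -0.0141] turn [ 0.0008 -0.     -0.0013] F [-1.2  0.6  0.2] w 24.8
[318.  188.3]
```

View pics/w10.png

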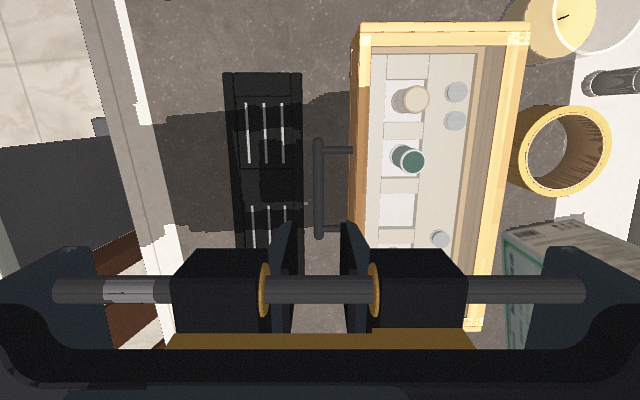

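Drawer is shut (handle at (319,188) as at the start), with beige at (413,97) and green at (407,158) inside. Fetching stain.

```bash
python3 -m jog '[[0.03,-0.01,0,0,0,-0.001],[0.045,-0.014,0,0,0,0],[0.055,-0.014,0,0,0,0],[0.055,-0.014,0,0,0,0],[0.05,-0.012,0,0,0,0],[0.035,-0.008,0,0,0,0],[0.024,-0.0036,0,0,0,0],[0,0,0,0,0,0],[0,0,0,0,0,0],[0,0,0,0,0,0]]' 0.6
python3 go.py 539.5 297.9 90
python3 - <<'E'
from h import *
s=snap("wrist"); im=s["img"]; print(proj(s,[539.5,297.9,155]),proj(s,[545,380,140]))
h=cv2.cvtColor(im,cv2.COLOR_RGB2HSV).astype(int)
m=((h[...,0]>95)&(h[...,0]<125)&(h[...,1]>70)).astype(np.uint8); m[:,:280]=0;m[:,360:]=0;m[245:]=0
n,l,st,ce=cv2.connectedComponentsWithStats(m); k=1+np.argmax(st[1:,4]); print(st[k],ce[k])
E
```

```text
t: 40.55
tool_pos: [539.0, 297.1, 202.7]
orientation: [-179.9, 0.1, 85.2]
contact_force: [0.0, 0.0, 0.4]
grip_width: 73.0
finger_force: 0.0
t 40.55 [539.  297.1 202.7] mm [  0.9   0.6 112.7] units [0.0011 0.0007 0.1409] turn [-0.0008  0.0006 -0.0008] F [0.  0.  0.4] w 73.0
[318.2 221.5] [316.4 102. ]
[302 202  34  17 135] [318.08888889 207.81481481]
```

```bash
python3 -m jog '[[0.001,0.001,0.02,0,0,0],[0,0,0.035,0,0,0],[0,0,0.04,0,0,0],[0,0,0.03,0,0,0],[0,0,0.016,0,0,0],[0,0,0,0,0,0],[0,0,0,0,0,0]]'
python3 -m jog '[[0,0,0,0,0,0],[0,0,0,0,0,0],[0,0,0,0,0,0],[0,0,0,0,0,0],[0,0,0,0,0,0],[0,0,0,0,0,0]]' -1 30
python3 -m jog '[[0,0,-0.005,0,0,0],[0,0,-0.02,0,0,0],[0,0,-0.03,0,0,0],[0,0,-0.03,0,0,0],[0,0,-0.028,0,0,0],[0,0,0,0,0,0],[0,0,0,0,0,0]]'
python3 go.py 514.9 -3.4 178
```

```text
t: 41.3
tool_pos: [540.6, 298.7, 91.5]
orientation: [180.0, -0.0, 85.2]
contact_force: [0.3, -0.2, 0.8]
grip_width: 72.8
finger_force: 0.0
t: 41.9
tool_pos: [540.1, 298.9, 91.0]
orientation: [180.0, -0.0, 85.3]
contact_force: [-1.4, -0.1, 5.5]
grip_width: 39.8
finger_force: 30.0
t: 42.6
tool_pos: [539.9, 298.8, 180.7]
orientation: [-180.0, 0.0, 85.3]
contact_force: [-0.1, -0.8, -3.4]
grip_width: 39.9
finger_force: 30.0
t 42.6 [539.9 298.8 180.7] mm [-303.2    0.     2.7] units [-0.379   0.      0.0034] turn [-0.      0.     -0.0003] F [-0.1 -0.8 -3.4] w 39.9
```

```bash
python3 -m jog '[[-0.02,0,0,0,0,0],[-0.04,0,0,0,0,0],[-0.045,0,0,0,0,0],[-0.05,0,0,0,0,0],[-0.05,0,0,0,0,0],[-0.05,0,0,0,0,0],[-0.05,0,0,0,0,0],[-0.04,0,0,0,0,0],[-0.02,0,0,0,0,0],[-0.0128,0,0,0,0,0]]' >/dev/null
python3 -m jog '[[0,0,0,0,0,0],[0,0,0,0,0,0],[0,0,0,0,0,0],[0,0,0,0,0,0]]'; python3 go.py 514.9 -2.4 89
```

```text
t: 44.0
tool_pos: [515.1, -1.6, 181.0]
orientation: [-180.0, -0.0, 85.3]
contact_force: [-0.6, -0.6, -2.4]
grip_width: 39.5
finger_force: 30.0
t 44.0 [515.1  -1.6 181. ] mm [-0.9 -0.1 92. ] units [-0.0011 -0.0002  0.115 ] turn [-0.0001 -0.0001  0.0005] F [-0.6 -0.6 -2.4] w 39.5
```

```bash
python3 -m jog '[[-0.001,0,0.02,0,0,0],[0,0,0.03,0,0,0],[0,0,0.03,0,0,0],[0,0,0.02,0,0,0],[0,0,0.008,0,0,0],[0,0,0.004,0,0,0],[0,0,0.002,0,0,0],[0,0,0,0,0,0],[0,0,0,0,0,0],[0,0,0,0,0,0]]'
python3 -m jog '[[0,0,0.001,0,0,0],[0,0,0,0,0,0]]'
```

```text
t: 45.0
tool_pos: [515.3, -3.2, 90.4]
orientation: [180.0, 0.0, 85.3]
contact_force: [0.3, -0.0, -2.9]
grip_width: 39.7
finger_force: 30.0
t: 45.2
tool_pos: [515.1, -3.2, 89.2]
orientation: [180.0, 0.0, 85.3]
contact_force: [0.7, 0.5, -2.7]
grip_width: 39.6
finger_force: 30.0
```

```bash
python3 -m jog '[[0,0,0.001,0,0,0],[0,0,0,0,0,0]]'; python3 -m jog '[[0,0,0.001,0,0,0],[0,0,0,0,0,0]]'
```

```text
t: 45.4
tool_pos: [515.1, -3.2, 88.9]
orientation: [180.0, 0.0, 85.3]
contact_force: [-3.5, 0.7, 11.3]
grip_width: 39.6
finger_force: 30.0
t: 45.6
tool_pos: [515.2, -3.2, 88.8]
orientation: [179.9, 0.0, 85.3]
contact_force: [-7.0, 1.0, 28.2]
grip_width: 39.6
finger_force: 30.1
```

```bash
python3 -m jog '[[0,0,-0.001,0,0,0],[0,0,0,0,0,0],[0,0,0,0,0,0],[0,0,0,0,0,0],[0,0,0,0,0,0],[0,0,0,0,0,0]]' 0.6
python3 -m jog '[[0,0,-0.01,0,0,0],[0,0,-0.04,0,0,0],[0,0,-0.05,0,0,0],[0,0,-0.05,0,0,0],[0,0,-0.01,0,0,0],[0,0,0,0,0,0],[0,0,0,0,0,0]]' 
python3 go.py 544.6 380.1 200
```

```text
t: 46.2
tool_pos: [515.0, -3.2, 88.2]
orientation: [-180.0, -0.0, 85.3]
contact_force: [-0.0, 0.5, -0.1]
grip_width: 73.0
finger_force: 0.0
t: 46.9
tool_pos: [514.5, -3.1, 215.6]
orientation: [-179.9, -0.0, 85.3]
contact_force: [0.7, -0.3, -0.3]
grip_width: 72.8
finger_force: 0.0
t 46.9 [514.5  -3.1 215.6] mm [384.4  -1.5  15.6] units [ 0.4805 -0.0019  0.0195] turn [-0.0007 -0.     -0.0003] F [ 0.7 -0.3 -0.3] w 72.8
```

```bash
python3 -m jog '[[0.03,-0.001,0,0,0,0],[0.05,-0.001,0,0,0,0],[0.06,0,0,0,0,0],[0.06,0,0,0,0,0],[0.06,0,0,0,0,0],[0.06,0,0,0,0,0],[0.06,0,0,0,0,0],[0.05,0,0,0,0,0],[0.03,0,0,0,0,0],[0.0205,0,0,0,0,0]]' >/dev/null
python3 -m jog '[[0,0,0,0,0,0],[0,0,0,0,0,0],[0,0,0,0,0,0]]'; python3 go.py 544.6 380.1 75.5
```

```text
t: 48.2
tool_pos: [545.1, 378.7, 216.0]
orientation: [-180.0, 0.0, 85.2]
contact_force: [0.5, -0.3, -0.5]
grip_width: 72.8
finger_force: 0.0
t 48.2 [545.1 378.7 216. ] mm [  1.4  -0.6 140.5] units [ 0.0018 -0.0007  0.1756] turn [-0.0004  0.0005 -0.001 ] F [ 0.5 -0.3 -0.5] w 72.8
```

```bash
python3 -m jog '[[0.001,-0.001,0.02,0,0,-0.001],[0,0,0.04,0,0,0],[0,0,0.05,0,0,0],[0,0,0.04,0,0,0],[0,0,0.02,0,0,0],[0,0,0.005,0,0,0],[0,0,0,0,0,0],[0,0,0,0,0,0]]'
python3 -m jog '[[0,0,0,0,0,0],[0,0,0,0,0,0],[0,0,0,0,0,0],[0,0,0,0,0,0],[0,0,0,0,0,0],[0,0,0,0,0,0]]' -1 25
python3 -m jog '[[0,0,-0.005,0,0,0],[0,0,-0.02,0,0,0],[0,0,-0.03,0,0,0],[0,0,-0.03,0,0,0],[0,0,-0.028,0,0,0],[0,0,0,0,0,0],[0,0,0,0,0,0]]'
python3 go.py 523.7 120.1 166
```

```text
t: 49.0
tool_pos: [545.2, 380.9, 77.7]
orientation: [179.9, -0.1, 85.3]
contact_force: [0.1, -0.2, 0.1]
grip_width: 72.6
finger_force: 0.0
t: 49.6
tool_pos: [544.4, 381.0, 76.4]
orientation: [180.0, -0.0, 85.4]
contact_force: [-0.0, -0.2, 3.5]
grip_width: 37.7
finger_force: 25.0
t: 50.3
tool_pos: [544.3, 380.9, 166.5]
orientation: [180.0, -0.0, 85.4]
contact_force: [0.0, -0.4, -3.3]
grip_width: 38.1
finger_force: 25.0
t 50.3 [544.3 380.9 166.5] mm [-261.6    0.6    0.5] units [-0.327   0.0007  0.0006] turn [ 0.0001 -0.      0.0007] F [ 0.  -0.4 -3.3] w 38.1
```

```bash
python3 -m jog '[[-0.02,0,0,0,0,0],[-0.04,0,0,0,0,0],[-0.05,0,0,0,0,0],[-0.05,0,0,0,0,0],[-0.05,0,0,0,0,0],[-0.05,0,0,0,0,0],[-0.04,0,0,0,0,0],[-0.02,0,0,0,0,0],[-0.006,0.0007,0,0,0,0],[0,0,0,0,0,0]]' >/dev/null
python3 -m jog '[[0,0,0,0,0,0],[0,0,0,0,0,0],[0,0,0,0,0,0]]'; python3 go.py 523.7 121 75
```

```text
t: 51.6
tool_pos: [523.8, 121.8, 166.6]
orientation: [-180.0, -0.0, 85.4]
contact_force: [0.1, -0.3, -2.3]
grip_width: 38.1
finger_force: 25.0
t 51.6 [523.8 121.8 166.6] mm [-0.8 -0.1 91.6] units [-1.000e-03 -1.000e-04  1.145e-01] turn [-0.0001 -0.0001  0.0014] F [ 0.1 -0.3 -2.3] w 38.1
```

```bash
python3 -m jog '[[-0.001,0,0.02,0,0,0],[0,0,0.03,0,0,0],[0,0,0.03,0,0,0],[0,0,0.02,0,0,0],[0,0,0.008,0,0,0],[0,0,0.004,0,0,0],[0,0,0.002,0,0,0],[0,0,0,0,0,0],[0,0,0,0,0,0],[0,0,0,0,0,0]]'
python3 -m jog '[[0,0,0.001,0,0,0],[0,0,0,0,0,0]]'
```

```text
t: 52.6
tool_pos: [524.1, 120.2, 76.0]
orientation: [180.0, -0.0, 85.4]
contact_force: [0.4, 0.4, -2.8]
grip_width: 38.1
finger_force: 25.0
t: 52.8
tool_pos: [523.8, 120.1, 74.8]
orientation: [180.0, 0.0, 85.4]
contact_force: [-0.5, -0.8, -1.5]
grip_width: 38.3
finger_force: 25.0
```

```bash
python3 -m jog '[[0,0,0.001,0,0,0],[0,0,0,0,0,0]]'
```

```text
t: 53.0
tool_pos: [523.9, 120.2, 74.3]
orientation: [180.0, -0.0, 85.4]
contact_force: [-2.7, -0.1, 8.0]
grip_width: 38.2
finger_force: 25.0
```

Contact with the recess floor. Releasing, backing away and checking the scene.

```bash
python3 -m jog '[[0,0,0,0,0,0],[0,0,0,0,0,0],[0,0,0,0,0,0],[0,0,0,0,0,0],[0,0,0,0,0,0],[0,0,0,0,0,0]]' 0.6
python3 -m jog '[[0,0,-0.01,0,0,0],[0,0,-0.04,0,0,0],[0,0,-0.05,0,0,0],[0,0,-0.05,0,0,0],[0,0,-0.01,0,0,0],[0,0,0,0,0,0]]' 
python3 -m jog '[[0.03,-0.02,0,0,0,0],[0.05,-0.03,0,0,0,0],[0.05,-0.03,0,0,0,0],[0.05,-0.03,0,0,0,0],[0.05,-0.03,0,0,0,0],[0.05,-0.03,0,0,0,0],[0.03,-0.02,0,0,0,0],[0,0,0,0,0,0],[0,0,0,0,0,0],[0,0,0,0,0,0]]'
python3 - <<'E'
from h import *
s=snap("top"); cv2.imwrite("pics/t9.png",cv2.resize(s["img"][130:280,255:500,::-1],None,fx=3.2,fy=3.2,interpolation=cv2.INTER_CUBIC))
E
```

```text
t: 53.6
tool_pos: [523.8, 120.1, 73.9]
orientation: [180.0, 0.0, 85.4]
contact_force: [-0.5, 0.4, 0.5]
grip_width: 72.9
finger_force: 0.0
t: 54.2
tool_pos: [524.6, 120.3, 203.7]
orientation: [179.8, -0.0, 85.4]
contact_force: [0.5, -0.2, -0.1]
grip_width: 73.1
finger_force: 0.0
t: 55.2
tool_pos: [392.4, 378.7, 201.1]
orientation: [-179.9, 0.1, 85.3]
contact_force: [0.8, 0.9, -0.1]
grip_width: 72.7
finger_force: 0.0
```

View pics/t9.png

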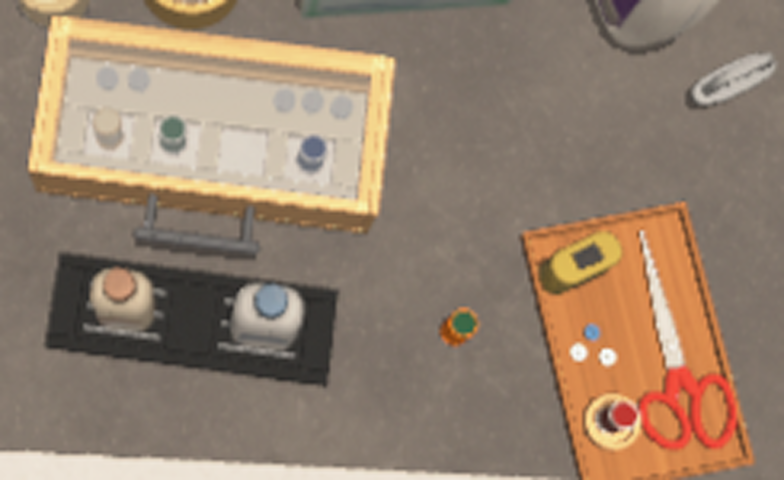

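Everything matches the goal: green is in the drawer at (172,133), red in the cup at (623,415), the drawer is shut and both bottles are back at (118,287) and (271,300).

```bash
python3 -c "
from station import ticket; print(ticket.hand_in())"
```

```text
the job is handed in; nothing more can be done
None
```

The job is handed in at about 55 s: the green spool is in the drawer's formerly empty compartment, the red one stands in the cup, the drawer is shut, both bottles are back in their recesses, and the navy and beige spools are still in theirs.

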